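Stack freshly cut boards with spacer sticks and a weight

ROBOT

A 6-joint arm with a two-finger parallel gripper is mounted at the origin on the work surface. World frame = base frame: x ahead of the robot, y to its left, z up, the work surface at z = 0. Lengths are in mm, angles in degrees, forces in N, time in s.
With the tool pointing down it reaches from about 350 to 850 mm from the base axis. Payload 8.1 kg.
Tool frame: the origin (TCP) lies between the finger pads; the fingertips stand 22 mm ahead of it and the grasp point (between the pads) lies 3 mm ahead of it (r.nose_length is the z of the fingertips in the tool frame, in mm); z points along the fingers, x is the direction in which the jaws open and shut, and the axes are right-handed (so a half turn about z gives the same grasp; the last joint's range is limited). The gripper opens to 85 mm and grips with 20 to 120 N. Pads are 22 mm wide; open, the fingers measure 114 mm over their backs; the gripper's body (76 mm by 85 mm) begins 54 mm behind the grasp point. The pads swing forward as they close: fully open they stand 13 mm farther back than shut.
Start: joints at [61.284, 7.471, 85.268, -0, 87.261, -4.893], TCP at [242.333, 548.89, 253.292] pointing down, gripper open.
Joint ranges: [-169.43, 169.43], [-51.17, 129.36], [1.28, 143.12], [-76.62, 256.62], [0, 156.53], [-152.29, 152.29]. Speed limits (degrees/s): [136.94, 136.94, 159.86, 180, 180, 180].

INTERFACE

Orientations are given as [roll, pitch, yaw] about the fixed x, y, z axes, in that order (R = Rz(yaw) Ry(pitch) Rx(roll)).
In Python, from bench import r gives the robot as it stands.
- The arm moves only by the shell command python3 -m jog 'ROWS' [FORCE]. ROWS is JSON, a list of rows, each a list of 5 numbers: the shift along the tool's x, y, z in m, then the turn about the tool's z in degrees, then the opening in per cent of the stroke, from 0 (shut) to 100 (fully open). A call has 1 to 8 rows; each row is the pose to reach, as a shift and turn from the pose measured when the call began, along the tool's axes at that moment; what a row does not reach only later rows make up. A row lasts 1/10 s, in which the tool goes at most 50 mm and 8.59 degrees, less where a joint would pass 70% of its speed; a pose out of reach is approached as far as the arm can. A call with a gripper value outside its range is refused whole. The fingers move at their own pace and stop on an object; FORCE is the grip in N (left out, the last holds). Time passes only in rows, so rows that repeat a pose let the fingers close. It gives the time, the measured TCP pose, the force and the opening at its end, in the units of the state.
- r.sense(): the state, without advancing time (a new reading comes with each control period).
- r.snapshot(name): name is "scene" or "top" or "wrist"; returns a dict with "image" (400x640x3 uint8, red, green, blue), "K" (3x3 intrinsics, pixels), "T" (4x4, takes a point from camera to world coordinates); the wrist camera has in their place "tool_from_camera" (4x4, takes a point from camera to tool coordinates, whose origin is the TCP and whose axes are the tool frame's). Camera axes: x right, y down, z forward; pixel columns grow to the right and rows downward; lengths in mm; the calibration is good to about 2 mm. A picture is of the moment at which its call begins: read the wrist's pose just before it. There is no depth.
- r.hand_in(): hands the job in, once; it reports no verdict.
Trained networks look in a picture, given as the dict that the camera call returned (one of the last four; its "shot" number tells which), for a name from the list of things; names that differ only in an ending like _2 or _b are one class to them, and where a whole thing is asked for, a point or a joint stands for the part that bears it (a point fixed in the world has none). Each returns a list of dicts, best first, with "conf" (0 to 1); they miss things now and then, are a little off and sometimes report something else, mostly with a low value. They report only what shows in the picture. A call takes as long as a camera call. They do not tell look-alikes from the thing itself.
- r.search_frame(picture, label): "bbox" ([left, top, right, bottom] in pixels, round what is visible of it).
- r.pinpoint(picture, label): "uv" ([column, row] in pixels: a listed point, or the origin of a listed thing).
The state is a dict: "time": time; "joint_pos": joint angles; "qd": joint speeds; "joint_efforts": joint torques, N m; "tool_pos": TCP position; "tcp_rot": TCP orientation; "ft_force": force on the tool from outside, world axes, zero at the start; "wrist_torque": the same for the moment, N m; "finger_gap": finger opening in mm.
Only numpy, scipy, OpenCV 4.12 (cv2) and the standard library are available. Lean on these libraries where they do the work, as an engineer would, in place of code of your own. Each camera call takes 0.05 s, during which the arm holds its last target. There are 200 camera calls.

TASK

Stack the cut boards on the little wooden pallet so they stay flat: first the long board, centred and lying lengthwise on the pallet, then the two square sticks across it, one centred straight above each of the pallet's two end slats, then the short board on the sticks, centred over the long board and parallel to it, and last the steel weight upright on the middle of the short board. Leave the tape measure, the glue bottle and the hammer where they are.

Things in the scene. Friction and masses are not known exactly. Their poses are not given: they have to be found in the camera images.
- pallet: Low fixed wooden pallet, 220 long (its x) x 110 wide (its y) x 24 high (all sizes in mm): two dark runners along x, on them three lighter cross slats running along y, each 24 wide and 110 long, centred at x = -55, 0 and +55 (the end slats are those at x = -55 and +55). Slat tops are 24 above the table. Origin at the centre of its underside, z up. It is the same turned half round.
- long_board: Loose pale wooden board, 220 (its x) x 56 (y) x 18 thick (z), lying flat, the longer of the two boards. Origin at the centre of its underside.
- short_board: Loose pale wooden board, 160 (its x) x 56 (y) x 18 thick (z), lying flat, the shorter of the two boards. Origin at the centre of its underside.
- stick_a: Loose pale wooden square stick, 100 (its x) x 20 (y) x 20 (z), lying flat. Origin at the centre of its underside. The two sticks are alike and either may go on either end.
- stick_b: The other loose square stick, exactly like stick_a: 100 (its x) x 20 x 20. Origin at the centre of its underside.
- weight: Dark steel weight, about 0.6 kg, standing upright: round disc 60 in diameter and 25 high with a round knob on top, 26 in diameter and 30 high (overall 55 high). Origin at the centre of its underside, z up along the knob.
- tape: Bystander: yellow tape measure, 70 x 62 x 36 high, lying flat among the parts, loose. Origin at the centre of its underside. Leave it alone.
- glue: Bystander: white glue bottle, 60 in diameter, 150 high, standing loose beyond the parts, to the left. Origin at the centre of its underside. Leave it alone.
- hammer: Bystander: loose hammer lying at the far side of the bench, handle along its x. Origin near its middle. Leave it alone.
Things that resemble listed ones, but are neither listed nor needed, are in the scene too. Of the things that look like the weight, the middle-sized one is meant.

How it is judged (in metres and radians):
On the way, in this order (a step that is already met when the one before it is completed fails the run):
1. the long board lies centred and lengthwise on the pallet (x of long_board in the frame of pallet between -0.015 and 0.015 m and y of long_board in the frame of pallet between -0.015 and 0.015 m and z of long_board in the frame of pallet between 0.019 and 0.029 m and angle between the x axis of long_board and the x axis of pallet, either way round below 0.2 rad and linear speed of long_board below 0.02 m/s), for 0.2 s.
2. the two sticks lie across the long board, one above each end slat (all of step 1 and (((x of stick_a in the frame of pallet between -0.069 and -0.041 m and y of stick_a in the frame of pallet between -0.02 and 0.02 m and z of stick_a in the frame of pallet between 0.037 and 0.047 m and angle between the x axis of stick_a and the y axis of pallet, either way round below 0.2 rad and linear speed of stick_a below 0.02 m/s) and (x of stick_b in the frame of pallet between 0.041 and 0.069 m and y of stick_b in the frame of pallet between -0.02 and 0.02 m and z of stick_b in the frame of pallet between 0.037 and 0.047 m and angle between the x axis of stick_b and the y axis of pallet, either way round below 0.2 rad and linear speed of stick_b below 0.02 m/s)) or ((x of stick_b in the frame of pallet between -0.069 and -0.041 m and y of stick_b in the frame of pallet between -0.02 and 0.02 m and z of stick_b in the frame of pallet between 0.037 and 0.047 m and angle between the x axis of stick_b and the y axis of pallet, either way round below 0.2 rad and linear speed of stick_b below 0.02 m/s) and (x of stick_a in the frame of pallet between 0.041 and 0.069 m and y of stick_a in the frame of pallet between -0.02 and 0.02 m and z of stick_a in the frame of pallet between 0.037 and 0.047 m and angle between the x axis of stick_a and the y axis of pallet, either way round below 0.2 rad and linear speed of stick_a below 0.02 m/s)))), for 0.2 s.
3. the short board lies on both sticks, centred over the pallet and along it (all of step 2 and x of short_board in the frame of pallet between -0.015 and 0.015 m and y of short_board in the frame of pallet between -0.015 and 0.015 m and z of short_board in the frame of pallet between 0.057 and 0.067 m and angle between the x axis of short_board and the x axis of pallet, either way round below 0.2 rad and linear speed of short_board below 0.02 m/s), for 0.2 s.
At the end, for the whole second after the job is handed in: At rest on the pallet: both boards centred within 15 mm and lengthwise, a stick across over each end slat (14 mm along, 20 mm across), all within 0.2 rad and stacked in order to 5 mm in height; weight upright within 18 mm of the short board's centre (all of step 3 and horizontal distance between weight and short_board below 0.018 m and z of weight in the frame of pallet between 0.075 and 0.085 m and angle between weight's own z axis and vertical below 0.1 rad and linear speed of weight below 0.02 m/s); the robot touches nothing.
It fails at once if the tape measure is shifted by more than 30 mm (distance of tape from where it was at the start of the episode above 0.03 m).
It fails at once if the glue bottle is shifted by more than 30 mm (distance of glue from where it was at the start of the episode above 0.03 m).
It fails at once if the hammer is shifted by more than 30 mm (distance of hammer from where it was at the start of the episode above 0.03 m).
It also fails if it takes over 136 s, if anything falls off the work surface, if the arm or the gripper's body presses on something with over 40 N, if the wrist force passes 120 N, or if a joint passes its speed limit or range.

## Working session

There is one attempt and no reset: what is moved stays moved. The work goes in short steps, Python scripts to look and compute and a shell command to move; the robot and the scene stay as the last step left them, time stands still between calls to the robot, and variables do not carry over. Pictures are saved under pics/ and viewed, about 12 in all and at most 16, crops included, and the job is handed in when it is done.

```bash
mkdir -p pics; ls
python3 - <<'E'
from bench import r
import cv2,json
s=r.sense(); print(s)
for n in("top","scene"):
    p=r.snapshot(n); cv2.imwrite(f"pics/{n}0.png",p["image"][:,:,::-1]); print(n,p["K"],p["T"],p["shot"])
    for l in ["pallet","long_board","short_board","stick_a","weight","tape","glue","hammer"]:
        print(l,[(d["uv"],d["conf"]) for d in r.pinpoint(p,l)], [(d["bbox"],d["conf"]) for d in r.search_frame(p,l)])
E
```

```text
pics
{'time': 0.0, 'joint_pos': array([ 6.12840670e+01,  7.51485861e+00,  8.53297344e+01, -2.73161798e-04,
        8.72633227e+01, -4.89393655e+00]), 'qd': array([ 0.11047995, -0.02524858, -0.03632858, -0.09118146, -0.02009631,
        0.08299851]), 'joint_efforts': array([ 4.40968925e-04, -5.69399321e+01, -5.00552416e+01, -1.38982459e-04,
        1.51069608e-02,  9.25361223e-05]), 'tool_pos': array([242.07557637, 548.42783454, 252.24265438]), 'tcp_rot': array([-1.79991065e+02,  1.07545543e-01,  6.61780252e+01]), 'ft_force': array([ 0.13899334, -0.31109762,  0.29796852]), 'wrist_torque': array([-0.03122889,  0.0495981 , -0.01081641]), 'finger_gap': 85.16885850986544}
top [[509.35938865   0.         319.38897154]
 [  0.         509.35938865 198.30696569]
 [  0.           0.           1.        ]] [[-1.82342724e-02 -9.90962826e-01  1.32891644e-01  3.66504493e+02]
 [-9.99827790e-01  1.85309834e-02  9.96174880e-04  1.53207801e+01]
 [-3.44978512e-03 -1.32850594e-01 -9.91130072e-01  1.40846202e+03]
 [ 0.00000000e+00  0.00000000e+00  0.00000000e+00  1.00000000e+00]] 1
pallet [([200.7, 218.5
[... 1427 characters left out ...]
, ([412.0, 121.0, 442.7, 179.7], 0.5)]
short_board [([305.1, 210.9], 0.62)] [([266.8, 195.1, 342.2, 229.7], 0.82)]
stick_a [([380.1, 182.2], 0.98)] [([360.5, 171.5, 399.3, 187.9], 0.58)]
weight [([274.0, 144.8], 0.93), ([309.3, 159.6], 0.72), ([281.1, 178.9], 0.49)] [([271.3, 165.8, 287.6, 186.2], 0.83), ([298.2, 142.7, 317.9, 164.0], 0.67), ([217.9, 224.3, 259.1, 253.0], 0.6), ([406.6, 191.3, 444.3, 274.4], 0.6), ([259.6, 119.6, 290.4, 155.9], 0.56), ([132.1, 294.1, 257.7, 331.6], 0.24)]
tape [([239.1, 243.8], 0.9)] [([217.1, 222.0, 261.6, 252.6], 0.97)]
glue [([424.7, 172.8], 0.96)] [([412.2, 119.3, 443.3, 179.6], 0.57)]
hammer [([418.1, 235.0], 0.73)] [([405.0, 191.5, 447.3, 274.1], 0.6)]
```

Run:
```python
import cv2
i=cv2.imread("pics/top0.png")[90:320,160:500]; cv2.imwrite("pics/top0c.png",cv2.resize(i,None,fx=2.35,fy=2.35,interpolation=cv2.INTER_CUBIC))
```

```text
(no output)
```

View pics/top0c.png

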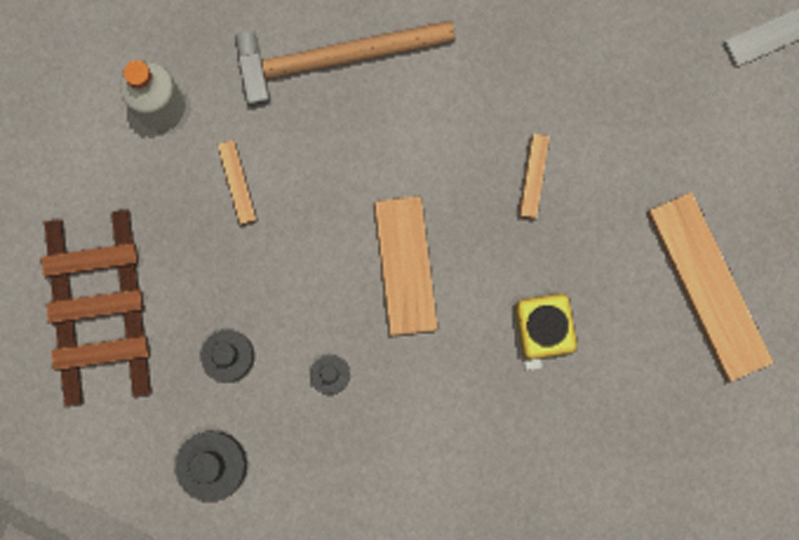

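View pics/scene0.png

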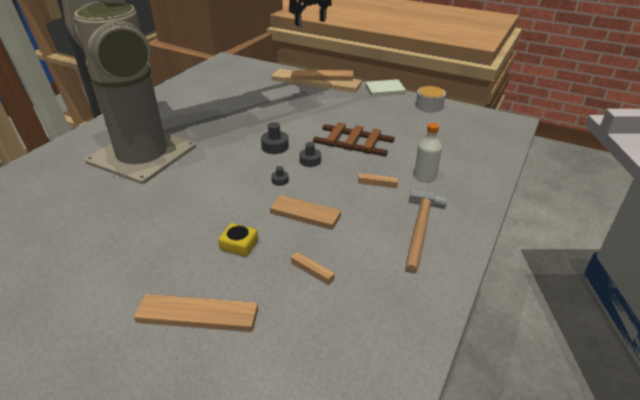

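Top crop: pallet at (95,308), its x axis running up-down. The sticks are at (238,183) and (535,177), the short board at (406,265), the long board at (711,287) and the tape at (547,327). There are three weight look-alikes: large (211,466), middle (227,355) and small (330,375). The middle one's box is 21.6 px wide, about 59 mm at this height, which fits the 60 mm disc. Next I'll measure the poses.

```bash
cat > h.py <<'E'
import numpy as np, cv2
from bench import r
def ray(K,T,uv,z):
    d=T[:3,:3]@np.linalg.solve(K,[uv[0],uv[1],1.]); o=T[:3,3]
    return (o+d*(z-o[2])/d[2])[:2]
def wrist():
    s=r.sense(); p=r.snapshot("wrist")
    a=np.radians(s["tcp_rot"]); c,sn=np.cos(a),np.sin(a)
    Rx=np.array([[1,0,0],[0,c[0],-sn[0]],[0,sn[0],c[0]]]);Ry=np.array([[c[1],0,sn[1]],[0,1,0],[-sn[1],0,c[1]]]);Rz=np.array([[c[2],-sn[2],0],[sn[2],c[2],0],[0,0,1]])
    M=np.eye(4);M[:3,:3]=Rz@Ry@Rx;M[:3,3]=s["tool_pos"]
    return p,M@p["tool_from_camera"]
def rect(mask,K,T,z,box=None):
    """world rectangles of blobs in a mask whose outline lies at height z"""
    out=[]
    for c in cv2.findContours(mask.astype(np.uint8),cv2.RETR_EXTERNAL,cv2.CHAIN_APPROX_NONE)[0]:
        if cv2.contourArea(c)<120: continue
        w=np.array([ray(K,T,q,z) for q in c[:,0,:]],np.float32)
        (cx,cy),(a,b),t=cv2.minAreaRect(w)
        if a<b: a,b,t=b,a,t+90
        out.append((round(cx,1),round(cy,1),round(a,1),round(b,1),round((t+90)%180-90,1),cv2.boundingRect(c)))
    return out
def go(x,y,z,yaw):
    s=r.sense(); p=s["tool_pos"]; w=s["tcp_rot"][2]; a=np.radians(w)
    d=np.array([x,y,z])-p
    dy=(yaw-w+90)%180-90
    print("pose",p.round(1),"yaw",round(w,1),"gap",round(s["finger_gap"],1),"-> shift m",np.round([(d[0]*np.cos(a)+d[1]*np.sin(a))/1e3,(d[0]*np.sin(a)-d[1]*np.cos(a))/1e3,-d[2]/1e3],4),"turn",round(-dy,1),"j6",s["joint_pos"][5].round(1),"F",s["ft_force"].round(1))
E
python3 - <<'E'
from h import *
p=r.snapshot("top");K,T=p["K"],p["T"];im=p["image"]
h=cv2.cvtColor(im,cv2.COLOR_RGB2HSV)
m=(h[...,1]>70)&(h[...,2]>130)&(h[...,0]<25)
m[:90]=0;m[320:]=0
for z in(18,20):
    for o in rect(m,K,T,z): print(z,o)
m2=(h[...,1]>60)&(h[...,0]<25);m2[:,240:]=0;m2[:170]=0;m2[280:]=0
for o in rect(m2,K,T,24): print("pal",o)
print("slat ends",[ray(K,T,(160+u/2.35,90+v/2.35),24).round(1).tolist() for u,v in [(43,265),(136,254),(48,310),(142,300),(53,360),(149,349)]])
print("weight disc", ray(K,T,(160+227/2.35,90+355/2.35),25), "knobtop",ray(K,T,(160+224/2.35,90+353/2.35),55))
print("tape",ray(K,T,(390.4,228.8),18),r.nose_length)
E
```

```text
18 (295.5, 694.5, 129.2, 110.8, 7.9, (48, 271, 44, 49))
18 (444.8, 339.4, 108.9, 22.7, -82.6, (182, 233, 41, 14))
18 (499.7, 346.5, 108.6, 22.7, -82.9, (180, 214, 40, 13))
18 (554.6, 353.3, 109.2, 23.1, -82.6, (178, 194, 40, 14))
18 (441.6, 875.9, 318.2, 15.2, 0.1, (0, 187, 12, 118))
18 (541.3, -18.9, 160.2, 55.6, 5.8, (319, 173, 27, 60))
18 (510.4, -374.3, 220.1, 55.8, 22.5, (437, 172, 52, 80))
18 (504.2, -663.2, 218.6, 72.8, 17.0, (542, 171, 52, 83))
18 (629.7, 686.9, 82.7, 80.6, 2.4, (63, 161, 30, 30))
18 (644.4, 179.3, 100.1, 20.2, 15.0, (253, 150, 16, 35))
18 (645.0, -173.6, 100.2, 19.8, -10.7, (382, 147, 12, 36))
18 (804.5, 31.6, 233.5, 22.3, -79.4, (272, 99, 82, 23))
20 (295.6, 693.5, 129.0, 110.6, 7.9, (48, 271, 44, 49))
20 (444.7, 338.9, 108.7, 22.7, -82.6, (182, 233, 41, 14))
20 (499.5, 346.0, 108.5, 22.6, -82.9, (180, 214, 40, 13))
20 (554.3, 352.9, 109.0, 23.1, -82.6, (178, 194, 40, 14))
20 (441.5, 874.7, 317.8, 15.2, 0.1, (0, 187, 12, 118))
20 (541.1, -18.8, 160.0, 55.6, 5.8, (319, 173, 27, 60))
20 (510.2, -373.7, 219.7, 55.7, 22.5, (437, 172, 52, 80))
20 (504.0, -662.2, 218.3, 72.7, 17.0, (542, 171, 52, 83))
20 (629.3, 685.9, 82.6, 80.4, 2.4, (63, 161, 30, 30))
20 (644.0, 179.1, 99.9, 20.2, 15.0, (253, 150, 16, 35))
20 (644.6, -173.3, 100.0, 19.8, -10.7, (382, 147, 12, 36))
20 (803.9, 31.6, 233.2, 22.2, -79.4, (272, 99, 82, 23))
pal (356.1, 676.7, 78.7, 21.3, 89.0, (61, 271, 30, 9))
pal (497.9, 343.7, 217.8, 112.5, 7.3, (177, 179, 47, 84))
pal (485.7, 864.2, 277.2, 49.5, 3.7, (0, 179, 19, 101))
pal (615.7, 684.3, 81.7, 56.0, 88.9, (63, 170, 30, 21))
slat ends [[547.0, 403.7], [558.0, 295.3], [494.3, 396.9], [503.9, 287.8], [436.2, 390.1], [446.9, 279.3]]
weight disc [438.25005251 189.05063171] knobtop [439.00954233 188.66670237]
tape [ 465.30527586 -175.64907694] 22.0
```

```bash
python3 -c "
from h import *
go(510.3,-374,180,-67.5); s=r.sense(); print(s['tcp_rot'])"
```

```text
pose [242.3 548.9 253.3] yaw 66.2 gap 85.4 -> shift m [-0.736   0.6179  0.0733] turn -46.3 j6 -4.9 F [-0.2 -0.2 -0.1]
[1.79999916e+02 3.33509620e-03 6.61759307e+01]
```

```bash
python3 -m jog '[[-0.037,0.031,0,8,100],[-0.074,0.062,0,16,100],[-0.111,0.093,0,24,100],[-0.148,0.124,0,32,100],[-0.185,0.155,0,40,100],[-0.222,0.186,0,48,100],[-0.259,0.217,0,56,100],[-0.296,0.248,0,64,100]]' 30; python3 -c "
from h import *
go(510.3,-374,180,-67.5)"
```

```text
time: 2.55
tool_pos: [349.8, 176.2, 253.6]
tcp_rot: [-180.0, -0.1, 1.9]
ft_force: [1.2, 0.3, -0.5]
finger_gap: 85.5
pose [349.8 176.2 253.6] yaw 1.9 gap 85.5 -> shift m [0.1424 0.5552 0.0736] turn 69.4 j6 17.4 F [ 1.2  0.3 -0.5]
```

```bash
python3 -m jog '[[0.011,0.045,0,8,100],[0.022,0.09,0,16,100],[0.033,0.135,0,24,100],[0.044,0.18,0,32,100],[0.055,0.225,0,40,100],[0.066,0.27,0,48,100],[0.077,0.315,0,56,100],[0.088,0.36,0,64,100]]'; python3 -c "
from h import *
go(510.3,-374,180,-67.5)"
```

```text
time: 3.35
tool_pos: [449.7, -182.9, 253.9]
tcp_rot: [-179.9, -0.1, -62.5]
ft_force: [0.3, 1.2, 1.1]
finger_gap: 85.1
pose [ 449.7 -182.9  253.9] yaw -62.5 gap 85.1 -> shift m [0.1975 0.0346 0.0739] turn 5.0 j6 34.3 F [0.3 1.2 1.1]
```

```bash
python3 -m jog '[[0.045,0.008,0,5,100],[0.09,0.016,0.02,5,100],[0.135,0.024,0.04,5,100],[0.17,0.032,0.074,5,100],[0.1975,0.0346,0.074,5,100],[0.1975,0.0346,0.074,5,100],[0.1975,0.0346,0.074,5,100]]'; python3 -c "
from h import *
go(510.3,-374,26,-67.5)
p,T=wrist(); im=p['image']; cv2.imwrite('pics/w1.png',im[:,:,::-1])
h=cv2.cvtColor(im,cv2.COLOR_RGB2HSV)
m=(h[...,1]>70)&(h[...,2]>130)&(h[...,0]<25)
for o in rect(m,p['K'],T,18): print(o)
"
```

```text
time: 4.05
tool_pos: [510.4, -374.1, 179.7]
tcp_rot: [-179.9, -0.0, -67.5]
ft_force: [0.4, -0.0, -0.6]
finger_gap: 85.3
pose [ 510.4 -374.1  179.7] yaw -67.5 gap 85.3 -> shift m [-1.000e-04  0.000e+00  1.537e-01] turn -0.0 j6 26.6 F [ 0.4 -0.  -0.6]
(443.9, -749.0, 68.5, 18.3, 38.8, (621, 348, 19, 52))
(451.0, -399.5, 94.4, 55.6, 22.6, (292, 206, 63, 94))
(532.8, -646.4, 148.7, 58.8, 17.1, (547, 195, 93, 142))
(457.3, -173.5, 72.5, 65.6, 8.1, (32, 104, 84, 96))
(558.3, -354.8, 108.9, 55.5, 22.6, (286, 52, 73, 139))
```

View pics/w1.png

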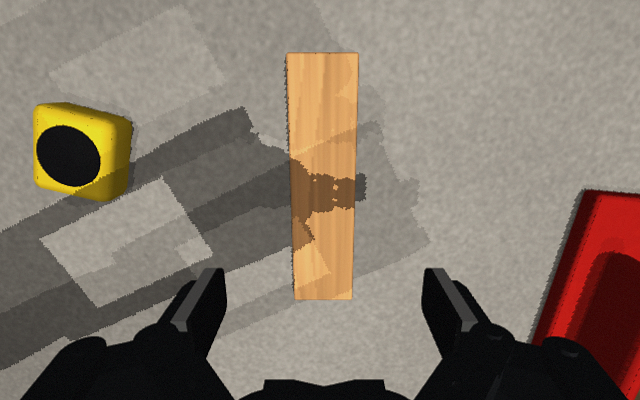

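The wrist view shows the long board upright at columns 286–358, rows 52–300, between the fingers, with the tape clear at (80,150). The two cameras agree within 3 mm. I'll descend and grip.

```bash
python3 -m jog '[[0,0.001,0.04,0,100],[0,0.001,0.08,0,100],[0,0.001,0.11,0,100],[0,0.001,0.13,0,100],[0,0.001,0.145,0,100],[0,0.001,0.156,0,100],[0,0.001,0.156,0,100]]'; python3 -m jog '[[0,0,0,0,0],[0,0,0,0,0],[0,0,0,0,0],[0,0,0,0,0],[0,0,0,0,0],[0,0,0,0,0],[0,0,0,0,0],[0,0,0,0,0]]' 50
```

```text
time: 4.8
tool_pos: [509.7, -373.0, 23.6]
tcp_rot: [-179.9, 0.0, -67.4]
ft_force: [0.1, 0.4, 0.0]
finger_gap: 85.3
time: 5.6
tool_pos: [510.7, -373.9, 25.5]
tcp_rot: [-179.8, -0.1, -67.4]
ft_force: [0.0, 0.9, 6.1]
finger_gap: 54.5
```

```bash
python3 -m jog '[[0,0,-0.02,0,0],[0,0,-0.05,0,0],[0,0,-0.08,0,0],[0,0,-0.11,0,0],[0,0,-0.13,0,0],[0,0,-0.145,0,0],[0,0,-0.15,0,0]]'; python3 -c "
from h import *
go(499.2,345.2,170,-82.7)"
```

```text
time: 6.3
tool_pos: [510.8, -374.4, 177.6]
tcp_rot: [-179.7, -0.3, -67.4]
ft_force: [0.5, -0.2, -0.4]
finger_gap: 54.6
pose [ 510.8 -374.4  177.6] yaw -67.4 gap 54.6 -> shift m [-0.6691 -0.2652  0.0076] turn 15.3 j6 26.5 F [ 0.5 -0.2 -0.4]
```

```bash
python3 -m jog '[[-0.02,-0.008,0,1,0],[-0.055,-0.022,0,3,0],[-0.095,-0.038,0,5,0],[-0.135,-0.053,0,7,0],[-0.175,-0.069,0,9,0],[-0.215,-0.085,0,11,0],[-0.255,-0.101,0,13,0],[-0.295,-0.117,0,15,0]]'; python3 -c "
from h import *
go(499.2,345.2,170,-82.7)"
```

```text
time: 7.1
tool_pos: [504.7, -55.3, 175.4]
tcp_rot: [-179.8, -0.2, -82.5]
ft_force: [1.5, 0.3, -1.9]
finger_gap: 54.7
pose [504.7 -55.3 175.4] yaw -82.5 gap 54.7 -> shift m [-0.3979 -0.0465  0.0054] turn 0.2 j6 70.6 F [ 1.5  0.3 -1.9]
```

```bash
python3 -m jog '[[-0.045,-0.006,0,0,0],[-0.095,-0.011,0,0,0],[-0.145,-0.017,0,0,0],[-0.195,-0.023,0,0,0],[-0.245,-0.029,0,0,0],[-0.295,-0.035,0,0,0],[-0.34,-0.04,0,0,0],[-0.37,-0.044,0,0,0]]';python3 -m jog '[[-0.015,-0.002,0,0,0],[-0.024,-0.002,0,0,0],[-0.025,-0.002,0,0,0]]'; python3 -c "
from h import *
go(499.2,345.2,80,-82.7)
p,T=wrist(); im=p['image']; cv2.imwrite('pics/w2.png',im[:,:,::-1])
"
```

```text
time: 7.9
tool_pos: [498.9, 320.2, 173.0]
tcp_rot: [-179.9, -0.2, -82.4]
ft_force: [-0.4, -0.6, -1.3]
finger_gap: 54.7
time: 8.2
tool_pos: [497.1, 345.1, 172.0]
tcp_rot: [-180.0, -0.2, -82.4]
ft_force: [-0.4, -0.9, -0.7]
finger_gap: 54.7
pose [497.1 345.1 172. ] yaw -82.4 gap 54.7 -> shift m [ 0.0001 -0.0021  0.092 ] turn 0.3 j6 112.5 F [-0.4 -0.9 -0.7]
```

View pics/w2.png

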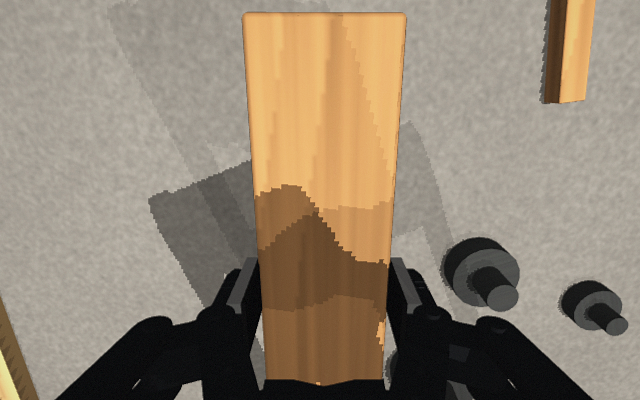

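The wrist view shows the board gripped square: its far edge is at row 13 (columns 243–406) and it hides the pallet. I'll check the board's centre from that far edge.

```bash
python3 -c "
from h import *
p,T=wrist();K=p['K']
a=ray(K,T,(243,13),164.5);b=ray(K,T,(406,13),164.5);print(a,b,np.hypot(*(a-b)))
y=np.degrees(np.arctan2(*(a-b)[::-1]))-90
m=(a+b)/2;print('yaw',y,'centre',m-110*np.array([np.cos(np.radians(y)),np.sin(np.radians(y))]))
go(499.2,345.2,80,-82.7)
"
```

```text
[598.70822211 383.28041417] [605.87196003 329.63603608] 54.120591659188754
yaw 7.6063483533148 centre [493.25799425 341.89794139]
pose [497.7 344.  172.6] yaw -82.5 gap 54.8 -> shift m [-0.001  -0.0017  0.0926] turn 0.2 j6 112.4 F [-0.1 -0.5 -1.4]
```

```bash
python3 -m jog '[[-0.001,-0.004,0.03,0,0],[-0.001,-0.004,0.06,0,0],[-0.001,-0.004,0.085,0,0],[-0.001,-0.004,0.1,0,0],[-0.001,-0.004,0.11,0,0],[-0.001,-0.004,0.115,0,0],[-0.001,-0.004,0.118,0,0]]'; python3 -m jog '[[0,0,0.001,0,0],[0,0,0.002,0,0],[0,0,0.003,0,0]]'; python3 -c "
from h import *
go(501,345.5,50,-82.7)"
```

```text
time: 9.0
tool_pos: [502.3, 345.1, 55.2]
tcp_rot: [-179.9, -0.2, -82.5]
ft_force: [-0.4, 0.5, -0.6]
finger_gap: 54.2
time: 9.3
tool_pos: [502.9, 345.5, 53.1]
tcp_rot: [-179.8, -0.1, -82.5]
ft_force: [0.5, -0.2, -0.6]
finger_gap: 54.6
pose [502.9 345.5  53.1] yaw -82.5 gap 54.6 -> shift m [-0.0002  0.0019  0.0031] turn 0.2 j6 112.4 F [ 0.5 -0.2 -0.6]
```

```bash
python3 -m jog '[[0,0.001,0.001,0,0],[0,0.001,0.002,0,0],[0,0.001,0.003,0,0],[0,0.001,0.003,0,0]]'; python3 -m jog '[[0,0,0.001,0,0],[0,0,0.0015,0,0]]'
```

```text
time: 9.7
tool_pos: [501.8, 345.3, 49.9]
tcp_rot: [-179.8, -0.2, -82.5]
ft_force: [0.4, 0.2, -1.3]
finger_gap: 54.9
time: 9.9
tool_pos: [502.0, 345.4, 49.5]
tcp_rot: [-179.8, -0.2, -82.5]
ft_force: [-5.6, -3.3, 11.1]
finger_gap: 54.4
```

Contact on the slats. I'll release, rise and look from the top camera.

```bash
python3 -m jog '[[0,0,0,0,100],[0,0,0,0,100],[0,0,0,0,100],[0,0,0,0,100],[0,0,-0.01,0,100],[0,0,-0.04,0,100],[0,0,-0.08,0,100],[0,0,-0.12,0,100]]'; python3 -c "
from h import *
go(644,179.1,180,-75)"
```

```text
time: 10.7
tool_pos: [501.1, 345.4, 171.0]
tcp_rot: [-179.9, -0.2, -82.5]
ft_force: [0.8, -0.0, 0.6]
finger_gap: 85.6
pose [501.1 345.4 171. ] yaw -82.5 gap 85.6 -> shift m [ 0.1836 -0.12   -0.009 ] turn -7.5 j6 112.4 F [ 0.8 -0.   0.6]
```

```bash
cat > chk.py <<'E'
from h import *
p=r.snapshot("top");K,T=p["K"],p["T"];im=p["image"]
h=cv2.cvtColor(im,cv2.COLOR_RGB2HSV)
m=(h[...,1]>70)&(h[...,2]>(int(__import__("sys").argv[2]) if len(__import__("sys").argv)>2 else 130))&(h[...,0]<25);m[:,:165]=0;m[:,520:]=0;m[:130]=0;m[320:]=0
for o in rect(m,K,T,float(__import__("sys").argv[1])): print(o)
cv2.imwrite("pics/chk.png",cv2.resize(im[160:280,160:300,::-1],None,fx=4,fy=4,interpolation=cv2.INTER_CUBIC))
E
python3 -m jog '[[0.037,-0.024,-0.002,-2,60],[0.074,-0.048,-0.004,-4,60],[0.11,-0.072,-0.006,-6,60],[0.148,-0.096,-0.008,-7.5,60],[0.175,-0.114,-0.009,-7.5,60],[0.1836,-0.12,-0.009,-7.5,60],[0.1836,-0.12,-0.009,-7.5,60]]'; python3 chk.py 42; python3 -c "
from h import *
go(644,179.1,24,-75)
p,T=wrist(); im=p['image']; cv2.imwrite('pics/w3.png',im[:,:,::-1])
h=cv2.cvtColor(im,cv2.COLOR_RGB2HSV)
m=(h[...,1]>70)&(h[...,2]>70)&(h[...,0]<25)
for o in rect(m,p['K'],T,20): print(o)
"
```

```text
time: 11.4
tool_pos: [644.8, 177.8, 181.2]
tcp_rot: [-179.9, -0.2, -75.1]
ft_force: [-0.5, 0.3, 0.2]
finger_gap: 51.6
(497.4, 364.0, 222.4, 74.6, 13.8, (177, 179, 36, 82))
(538.1, -18.3, 157.1, 54.7, 5.8, (319, 173, 27, 60))
(640.1, -170.3, 98.5, 19.5, -10.7, (382, 147, 12, 36))
pose [643.9 179.2 181. ] yaw -75.0 gap 51.2 -> shift m [ 1.00e-04 -1.00e-04  1.57e-01] turn -0.0 j6 86.3 F [-1.2  0.2  0.8]
(501.1, -167.1, 70.2, 20.8, -82.2, (573, 382, 59, 18))
(468.7, -12.2, 28.3, 16.1, -84.2, (442, 379, 24, 15))
(606.5, -139.3, 35.3, 14.8, 31.3, (623, 288, 17, 31))
(585.9, -8.5, 78.4, 64.0, 5.7, (454, 252, 87, 80))
(591.9, 319.0, 41.4, 5.0, 10.4, (147, 180, 8, 46))
(493.9, 345.4, 228.4, 111.0, 6.9, (43, 169, 128, 212))
(641.7, 177.7, 101.4, 20.3, 15.2, (310, 130, 25, 115))
(793.5, 58.0, 177.3, 25.7, -79.0, (410, 16, 230, 53))
(735.9, 323.5, 58.6, 29.0, -75.0, (120, 0, 83, 45))
```

View pics/chk.png

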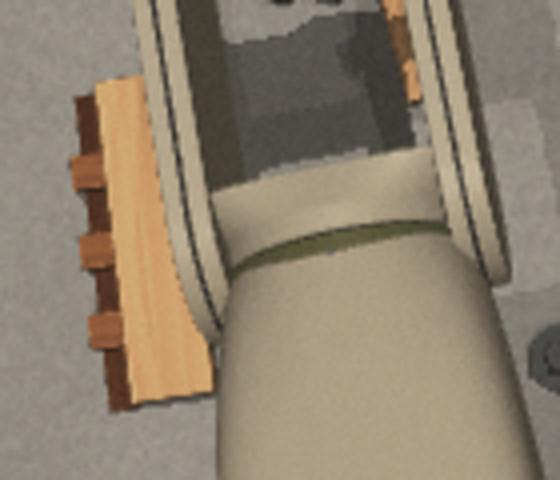

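```bash
python3 -c "
from h import *
p=r.snapshot('top');K,T=p['K'],p['T']
bl,br,tl=[ray(K,T,(160+u/4,160+v/4),42) for u,v in[(131,404),(213,391),(96,82)]]
print(bl,br,tl,np.hypot(*(bl-br)),np.hypot(*(tl-bl)),'centre',(br+tl)/2,'yaw',np.degrees(np.arctan2(*(tl-bl)[::-1])))
"
python3 -m jog '[[0,0.001,0.04,0,60],[0,0.001,0.08,0,60],[0,0.001,0.11,0,60],[0,0.001,0.13,0,60],[0,0.001,0.147,0,60],[0,0.001,0.155,0,60],[0,0.001,0.155,0,60]]'; python3 -m jog '[[0,0,0,0,0],[0,0,0,0,0],[0,0,0,0,0],[0,0,0,0,0],[0,0,0,0,0],[0,0,0,0,0],[0,0,0,0,0],[0,0,0,0,0]]' 40
```

```text
[387.48462262 357.21079518] [395.09169901 302.6284014 ] [605.50699973 384.26754964] 55.10993850573539 219.69484491868144 centre [500.29934937 343.44797552] yaw 7.074283790885188
time: 12.25
tool_pos: [641.5, 180.4, 24.9]
tcp_rot: [180.0, -0.1, -74.9]
ft_force: [0.4, 1.4, -0.1]
finger_gap: 51.5
time: 13.05
tool_pos: [642.8, 180.7, 26.6]
tcp_rot: [-179.8, -0.1, -74.9]
ft_force: [0.1, 0.6, 6.8]
finger_gap: 19.1
```

```bash
python3 -m jog '[[0,0,-0.03,0,0],[0,0,-0.07,0,0],[0,0,-0.11,0,0],[0,0,-0.14,0,0],[0,0,-0.16,0,0],[0,0,-0.17,0,0]]'; python3 -c "
from h import *
go(554,352,190,7.3)"
```

```text
time: 13.65
tool_pos: [643.4, 181.1, 200.0]
tcp_rot: [-179.6, -0.2, -74.9]
ft_force: [-0.2, -0.5, -1.0]
finger_gap: 18.9
pose [643.4 181.1 200. ] yaw -74.9 gap 18.9 -> shift m [-0.1883  0.0418  0.01  ] turn -82.2 j6 86.3 F [-0.2 -0.5 -1. ]
```

```bash
python3 -m jog '[[-0.02,0.004,0,-8,0],[-0.05,0.011,0,-16,0],[-0.08,0.018,0,-24,0],[-0.11,0.025,0.002,-32,0],[-0.14,0.031,0.005,-40,0],[-0.16,0.036,0.008,-48,0],[-0.18,0.04,0.01,-56,0],[-0.1883,0.0418,0.01,-64,0]]'; python3 -m jog '[[0,0,0,-8,0],[0,0,0,-15,0],[0,0,0,-18,0],[0,0,0,-18,0]]'; python3 -c "
from h import *
go(554,352,75,7.3)"
```

```text
time: 14.45
tool_pos: [552.2, 353.4, 187.3]
tcp_rot: [180.0, -0.3, -10.5]
ft_force: [0.3, -1.4, -1.3]
finger_gap: 18.9
time: 14.85
tool_pos: [551.7, 353.1, 186.1]
tcp_rot: [179.8, -0.2, 7.6]
ft_force: [-0.3, 0.6, -1.1]
finger_gap: 18.9
pose [551.7 353.1 186.1] yaw 7.6 gap 18.9 -> shift m [0.0021 0.0014 0.1111] turn 0.3 j6 20.7 F [-0.3  0.6 -1.1]
```

```bash
python3 -m jog '[[0.002,0.001,0.03,0,0],[0.002,0.001,0.06,0,0],[0.002,0.001,0.085,0,0],[0.002,0.001,0.1,0,0],[0.002,0.001,0.108,0,0],[0.002,0.001,0.111,0,0],[0.002,0.001,0.111,0,0]]'; python3 -m jog '[[0,0,0.001,0,0],[0,0,0.002,0,0],[0,0,0.003,0,0],[0,0,0.004,0,0]]'; python3 -c "
from h import *
go(554,352,70,7.3)"
```

```text
time: 15.55
tool_pos: [554.6, 352.3, 75.8]
tcp_rot: [179.8, -0.2, 7.6]
ft_force: [0.2, 0.3, 1.0]
finger_gap: 19.1
time: 15.95
tool_pos: [554.9, 352.4, 72.2]
tcp_rot: [179.9, -0.3, 7.6]
ft_force: [-0.6, -0.0, -0.3]
finger_gap: 19.1
pose [554.9 352.4  72.2] yaw 7.6 gap 19.1 -> shift m [-0.0009  0.0003  0.0022] turn 0.3 j6 20.6 F [-0.6 -0.  -0.3]
```

```bash
python3 -m jog '[[-0.001,0,0.001,0,0],[-0.001,0,0.002,0,0]]';python3 -m jog '[[0,0,0.001,0,0],[0,0,0.001,0,0]]';python3 -m jog '[[0,0,0.001,0,0],[0,0,0.001,0,0]]'
```

```text
time: 16.15
tool_pos: [553.8, 352.3, 70.1]
tcp_rot: [179.9, -0.3, 7.5]
ft_force: [0.2, 0.1, -0.4]
finger_gap: 18.8
time: 16.35
tool_pos: [553.6, 352.2, 68.9]
tcp_rot: [179.9, -0.2, 7.6]
ft_force: [1.2, -0.5, -0.2]
finger_gap: 19.2
time: 16.55
tool_pos: [553.9, 352.3, 68.7]
tcp_rot: [179.9, -0.3, 7.6]
ft_force: [-1.3, -1.7, 4.5]
finger_gap: 18.8
```

```bash
python3 -m jog '[[0,0,0,0,60],[0,0,0,0,60],[0,0,0,0,60],[0,0,-0.005,0,60],[0,0,-0.03,0,60],[0,0,-0.06,0,60],[0,0,-0.09,0,60],[0,0,-0.12,0,60]]'; python3 -c "
from h import *
go(645,-173.5,180,79.3)"
```

```text
time: 17.35
tool_pos: [553.2, 352.5, 190.1]
tcp_rot: [179.9, -0.3, 7.6]
ft_force: [0.4, 0.7, 0.7]
finger_gap: 51.2
pose [553.2 352.5 190.1] yaw 7.6 gap 51.2 -> shift m [0.0219 0.5335 0.0101] turn -71.7 j6 20.6 F [0.4 0.7 0.7]
```

```bash
python3 -m jog '[[0,0.045,0,-8,60],[0,0.09,0,-16,60],[0,0.135,0,-24,60],[0,0.18,0,-32,60],[0.005,0.225,0,-40,60],[0.01,0.27,0,-48,60],[0.015,0.315,0,-56,60],[0.02,0.36,0,-64,60]]'; python3 chk.py 62;  python3 -c "
from h import *
go(645,-173.5,180,79.3)"
```

```text
time: 18.15
tool_pos: [620.6, -3.6, 191.6]
tcp_rot: [179.7, -0.0, 71.9]
ft_force: [0.5, 1.0, 0.7]
finger_gap: 51.3
(467.0, 347.1, 153.3, 76.7, 7.5, (180, 201, 33, 60))
(577.6, 352.4, 100.0, 59.1, -82.2, (176, 178, 38, 25))
(554.1, -18.6, 119.6, 53.4, 3.0, (323, 173, 22, 45))
(636.1, -167.6, 97.0, 19.2, -10.7, (382, 147, 12, 36))
pose [621.7 -10.6 191.7] yaw 72.5 gap 51.6 -> shift m [-0.1484  0.0711  0.0117] turn -6.8 j6 -78.0 F [-1.  -4.  -0.1]
```

View pics/chk.png

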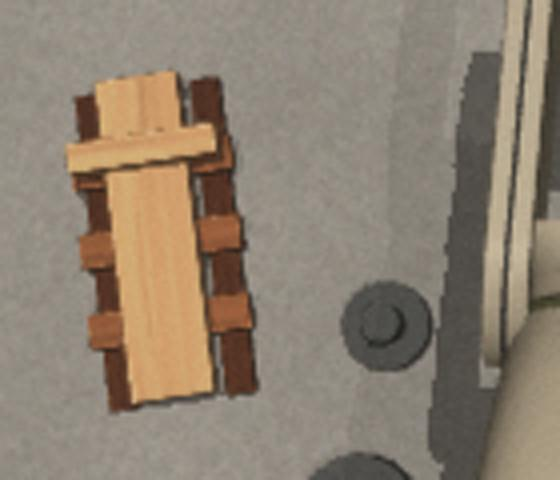

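The long board sits on the pallet and stick a lies across the far slat, centred at about (141,148) in the crop.

```bash
python3 -m jog '[[-0.037,0.018,0.003,-3,60],[-0.074,0.036,0.006,-6,60],[-0.111,0.053,0.011,-6.8,60],[-0.14,0.066,0.011,-6.8,60],[-0.1484,0.0711,0.011,-6.8,60],[-0.1484,0.0711,0.011,-6.8,60]]'; python3 -c "
from h import *
p=r.snapshot('top');K,T=p['K'],p['T']
print('stick',ray(K,T,(160+141.5/4,160+148.5/4),62),'longboard',[ray(K,T,(160+u/4,160+v/4),42).round(1) for u,v in [(95,84),(178,72),(131,404),(213,391)]])
go(645,-173.5,26,79.3)
p,T=wrist(); im=p['image']; cv2.imwrite('pics/w4.png',im[:,:,::-1])
h=cv2.cvtColor(im,cv2.COLOR_RGB2HSV)
m=(h[...,1]>70)&(h[...,2]>70)&(h[...,0]<25)
for o in rect(m,p['K'],T,20): print(o)
"
```

```text
time: 18.8
tool_pos: [645.1, -174.8, 181.9]
tcp_rot: [179.6, 0.3, 79.2]
ft_force: [0.3, 0.5, -0.4]
finger_gap: 51.3
stick [556.41443536 347.70131478] longboard [array([604.1, 384.9]), array([611.4, 328.5]), array([387.5, 357.2]), array([395.1, 302.6])]
pose [ 645.1 -173.4  181.9] yaw 79.2 gap 51.2 -> shift m [-1.000e-04 -1.000e-04  1.559e-01] turn -0.1 j6 -98.6 F [ 0.9 -0.1  0.2]
(797.8, 9.2, 181.4, 34.7, -79.0, (446, 257, 194, 69))
(640.3, -174.6, 100.7, 20.3, -10.7, (311, 118, 26, 116))
(570.6, -21.7, 93.5, 60.9, 5.8, (456, 0, 96, 124))
```

```bash
python3 -m jog '[[-0.001,-0.002,0.04,0,60],[-0.001,-0.002,0.08,0,60],[-0.001,-0.002,0.11,0,60],[-0.001,-0.002,0.13,0,60],[-0.001,-0.002,0.147,0,60],[-0.001,-0.002,0.155,0,60],[-0.001,-0.002,0.155,0,60]]'; python3 -m jog '[[0,0,0,0,0],[0,0,0,0,0],[0,0,0,0,0],[0,0,0,0,0],[0,0,0,0,0],[0,0,0,0,0],[0,0,0,0,0],[0,0,0,0,0]]' 40;  python3 -m jog '[[0,0,-0.03,0,0],[0,0,-0.07,0,0],[0,0,-0.11,0,0],[0,0,-0.14,0,0],[0,0,-0.16,0,0],[0,0,-0.17,0,0]]'; python3 -c "
from h import *
go(445,337,190,7.3)"
```

```text
time: 19.6
tool_pos: [643.5, -172.8, 25.9]
tcp_rot: [179.7, 0.2, 79.4]
ft_force: [-0.7, -0.1, -0.1]
finger_gap: 51.2
time: 20.4
tool_pos: [644.7, -173.2, 27.7]
tcp_rot: [179.5, 0.2, 79.4]
ft_force: [0.7, 0.9, 6.8]
finger_gap: 18.8
time: 21.0
tool_pos: [644.5, -172.8, 201.1]
tcp_rot: [179.3, 0.3, 79.3]
ft_force: [0.4, -0.4, -0.8]
finger_gap: 18.9
pose [ 644.5 -172.8  201.1] yaw 79.3 gap 18.9 -> shift m [ 0.4642 -0.2903  0.0111] turn 72.0 j6 -98.7 F [ 0.4 -0.4 -0.8]
```

```bash
python3 -m jog '[[0.02,-0.012,0,7,0],[0.05,-0.031,0,15,0],[0.085,-0.053,0,23,0],[0.12,-0.075,0,31,0],[0.155,-0.097,0,39,0],[0.19,-0.119,0,47,0],[0.225,-0.141,0,55,0],[0.26,-0.163,0,63,0]]'; python3 -c "
from h import *
go(445,337,190,7.3)"
```

```text
time: 21.8
tool_pos: [530.9, 114.1, 196.8]
tcp_rot: [179.5, -0.5, 16.0]
ft_force: [0.1, 0.6, -0.8]
finger_gap: 18.9
pose [530.9 114.1 196.8] yaw 16.0 gap 18.9 -> shift m [-0.0211 -0.238   0.0068] turn 8.7 j6 -8.9 F [ 0.1  0.6 -0.8]
```

```bash
python3 -m jog '[[-0.003,-0.04,0,4,0],[-0.007,-0.08,0,7,0],[-0.011,-0.12,0,8.7,0],[-0.014,-0.16,0,8.7,0],[-0.018,-0.2,0,8.7,0],[-0.02,-0.225,0,8.7,0],[-0.021,-0.238,0,8.7,0],[-0.021,-0.238,0,8.7,0]]'; python3 -c "
from h import *
go(445,337.5,76,7.3)"
```

```text
time: 22.6
tool_pos: [444.3, 337.8, 193.6]
tcp_rot: [179.5, -0.5, 7.4]
ft_force: [0.1, -0.9, -0.9]
finger_gap: 18.8
pose [444.3 337.8 193.6] yaw 7.4 gap 18.8 -> shift m [0.0006 0.0004 0.1176] turn 0.1 j6 25.1 F [ 0.1 -0.9 -0.9]
```

```bash
python3 -m jog '[[0.001,0,0.03,0,0],[0.001,0,0.06,0,0],[0.001,0,0.09,0,0],[0.001,0,0.105,0,0],[0.001,0,0.115,0,0],[0.001,0,0.118,0,0],[0.001,0,0.118,0,0]]'; python3 -m jog '[[0,0,0.001,0,0],[0,0,0.002,0,0],[0,0,0.003,0,0],[0,0,0.004,0,0]]'; python3 -m jog '[[0,0,0.001,0,0],[0,0,0.001,0,0]]'
```

```text
time: 23.3
tool_pos: [447.1, 337.0, 76.3]
tcp_rot: [179.5, -0.5, 7.4]
ft_force: [0.2, -0.6, 0.1]
finger_gap: 18.8
time: 23.7
tool_pos: [447.3, 337.2, 72.7]
tcp_rot: [179.5, -0.6, 7.4]
ft_force: [-0.3, 0.6, -0.8]
finger_gap: 18.9
time: 23.9
tool_pos: [447.2, 337.2, 71.5]
tcp_rot: [179.5, -0.6, 7.4]
ft_force: [-0.4, 0.0, -0.4]
finger_gap: 19.0
```

```bash
python3 -m jog '[[-0.002,0,0.001,0,0],[-0.002,0,0.0015,0,0]]'; python3 -m jog '[[0,0,0.001,0,0],[0,0,0.001,0,0]]'; python3 -m jog '[[0,0,0.001,0,0],[0,0,0.001,0,0]]'
```

```text
time: 24.1
tool_pos: [444.9, 336.9, 69.8]
tcp_rot: [179.5, -0.5, 7.4]
ft_force: [-1.1, 0.7, 2.5]
finger_gap: 18.9
time: 24.3
tool_pos: [445.0, 336.9, 69.8]
tcp_rot: [179.5, -0.5, 7.4]
ft_force: [-3.7, -2.2, 8.2]
finger_gap: 18.8
time: 24.5
tool_pos: [445.0, 336.9, 69.8]
tcp_rot: [179.5, -0.5, 7.4]
ft_force: [-4.4, -2.3, 9.6]
finger_gap: 19.0
```

```bash
python3 -m jog '[[0,0,-0.001,0,60],[0,0,-0.001,0,60],[0,0,-0.001,0,60],[0,0,-0.005,0,60],[0,0,-0.03,0,60],[0,0,-0.06,0,80],[0,0,-0.09,0,100],[0,0,-0.12,0,100]]'; python3 -c "
from h import *
go(541.2,-18.9,180,95.8)"
```

```text
time: 25.3
tool_pos: [443.7, 337.7, 191.0]
tcp_rot: [179.5, -0.5, 7.4]
ft_force: [0.9, -0.2, 0.4]
finger_gap: 84.9
pose [443.7 337.7 191. ] yaw 7.4 gap 84.9 -> shift m [0.0506 0.3662 0.011 ] turn -88.4 j6 25.1 F [ 0.9 -0.2  0.4]
```

```bash
python3 -m jog '[[0.006,0.045,0,-8,100],[0.012,0.09,0,-16,100],[0.018,0.135,0,-24,100],[0.024,0.18,0,-32,100],[0.03,0.225,0,-40,100],[0.036,0.27,0,-48,100],[0.043,0.315,0,-56,100],[0.05,0.355,0.005,-64,100]]'; python3 -m jog '[[0,0,0,-8,100],[0,0,0,-16,100],[0,0,0,-24,100],[0,0,0,-24,100]]'; python3 chk.py 62; python3 -c "
from h import *
go(541.2,-18.9,180,95.8)"
```

```text
time: 26.1
tool_pos: [539.1, -7.1, 190.8]
tcp_rot: [179.2, 0.2, 70.3]
ft_force: [0.8, -0.2, 0.5]
finger_gap: 85.4
time: 26.5
tool_pos: [539.1, -7.3, 190.9]
tcp_rot: [179.3, 0.5, 94.4]
ft_force: [0.6, 1.2, 0.4]
finger_gap: 85.7
(483.0, -24.8, 53.2, 50.4, -1.1, (326, 212, 20, 21))
(467.8, 340.9, 155.7, 97.9, 1.1, (179, 201, 38, 60))
(577.7, 352.2, 100.0, 59.2, -82.8, (176, 178, 38, 25))
pose [539.1  -7.2 190.9] yaw 94.1 gap 85.2 -> shift m [-0.0118  0.0013  0.0109] turn -1.7 j6 -100.0 F [ 0.5  0.5 -0.4]
```

View pics/chk.png

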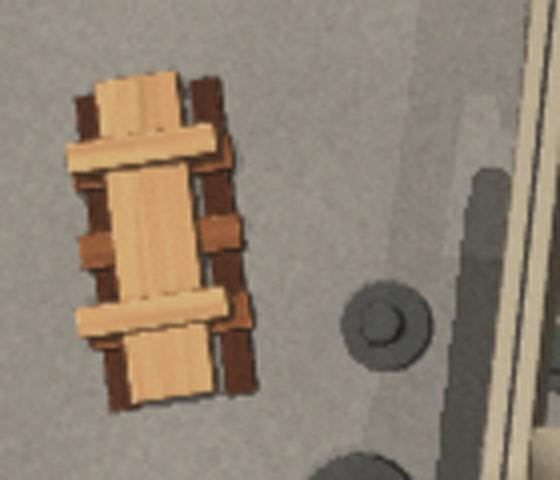

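Both sticks lie across the board over the end slats, centred at about (141,148) and (152,312) in the crop. Next is the short board.

```bash
python3 -m jog '[[-0.006,0.001,0.005,-1.7,100],[-0.0118,0.0013,0.011,-1.7,100],[-0.0118,0.0013,0.011,-1.7,100],[-0.0118,0.0013,0.011,-1.7,100]]'; python3 -c "
from h import *
p=r.snapshot('top');K,T=p['K'],p['T']
print('stick b',ray(K,T,(160+152.3/4,160+312/4),62))
go(541.2,-18.9,26,95.8)
p,T=wrist(); im=p['image']; cv2.imwrite('pics/w5.png',im[:,:,::-1])
h=cv2.cvtColor(im,cv2.COLOR_RGB2HSV)
m=(h[...,1]>70)&(h[...,2]>60)&(h[...,0]<25)
for o in rect(m,p['K'],T,18): print(o)
"
```

```text
time: 26.95
tool_pos: [541.1, -18.9, 179.7]
tcp_rot: [179.4, 0.5, 95.7]
ft_force: [0.3, -0.0, 0.3]
finger_gap: 85.2
stick b [447.25414304 339.02369418]
pose [541.3 -18.8 180. ] yaw 95.7 gap 85.4 -> shift m [-1.00e-04 -1.00e-04  1.54e-01] turn -0.1 j6 -102.9 F [ 0.3 -0.4 -0.8]
(537.6, -20.4, 159.0, 55.9, 5.7, (290, 80, 72, 183))
(462.4, -183.0, 75.0, 72.8, -82.2, (65, 10, 114, 105))
```

```bash
python3 -m jog '[[0,-0.002,0.04,0,100],[0,-0.002,0.08,0,100],[0,-0.002,0.11,0,100],[0,-0.002,0.13,0,100],[0,-0.002,0.147,0,100],[0,-0.002,0.156,0,100],[0,-0.002,0.156,0,100]]'; python3 -m jog '[[0,0,0,0,0],[0,0,0,0,0],[0,0,0,0,0],[0,0,0,0,0],[0,0,0,0,0],[0,0,0,0,0],[0,0,0,0,0],[0,0,0,0,0]]' 50;  python3 -m jog '[[0,0,-0.03,0,0],[0,0,-0.07,0,0],[0,0,-0.11,0,0],[0,0,-0.14,0,0],[0,0,-0.16,0,0],[0,0,-0.17,0,0]]'; python3 -c "
from h import *
go(500,344.5,195,97.3)"
```

```text
time: 27.75
tool_pos: [540.4, -19.8, 23.0]
tcp_rot: [179.5, 0.4, 95.7]
ft_force: [-0.8, -0.5, -1.4]
finger_gap: 85.2
time: 28.55
tool_pos: [541.6, -20.0, 24.6]
tcp_rot: [179.3, 0.5, 95.7]
ft_force: [-0.1, -0.1, 6.4]
finger_gap: 54.4
time: 29.15
tool_pos: [540.6, -18.9, 197.4]
tcp_rot: [179.1, 0.5, 95.7]
ft_force: [-0.3, 0.7, -0.7]
finger_gap: 54.5
pose [540.6 -18.9 197.4] yaw 95.7 gap 54.5 -> shift m [ 0.3656 -0.0041  0.0024] turn -1.6 j6 -102.9 F [-0.3  0.7 -0.7]
```

```bash
python3 -m jog '[[0.02,0,0,0,0],[0.06,-0.001,0,-1,0],[0.11,-0.001,0,-1.6,0],[0.16,-0.002,0,-1.6,0],[0.21,-0.003,0,-1.6,0],[0.26,-0.003,0,-1.6,0],[0.31,-0.004,0,-1.6,0],[0.345,-0.004,0,-1.6,0]]'; python3 -m jog '[[0.014,0,0,0,0],[0.02,0,0,0,0],[0.02,0,0,0,0]]'; python3 -c "
from h import *
go(500,344.5,94,97.3)
p,T=wrist(); im=p['image']; cv2.imwrite('pics/w6.png',im[:,:,::-1]); K=p['K']
h=cv2.cvtColor(im,cv2.COLOR_RGB2HSV)
m=(h[...,1]>70)&(h[...,2]>60)&(h[...,0]<25)
for o in rect(m,K,T,190): print(o)
"
```

```text
time: 29.95
tool_pos: [500.6, 326.8, 192.9]
tcp_rot: [179.2, 0.6, 97.4]
ft_force: [0.6, -0.1, -0.7]
finger_gap: 55.0
time: 30.25
tool_pos: [497.7, 346.2, 191.9]
tcp_rot: [179.3, 0.6, 97.5]
ft_force: [0.2, -0.6, -1.0]
finger_gap: 54.8
pose [497.7 346.2 191.9] yaw 97.5 gap 54.8 -> shift m [-0.002   0.002   0.0979] turn 0.2 j6 -66.9 F [ 0.2 -0.6 -1. ]
(568.0, 218.3, 39.2, 12.3, -81.9, (0, 379, 76, 21))
(515.1, 479.8, 37.8, 15.3, 24.4, (603, 325, 37, 66))
(475.2, 341.7, 145.2, 53.0, 7.3, (246, 41, 158, 346))
```

View pics/w6.png

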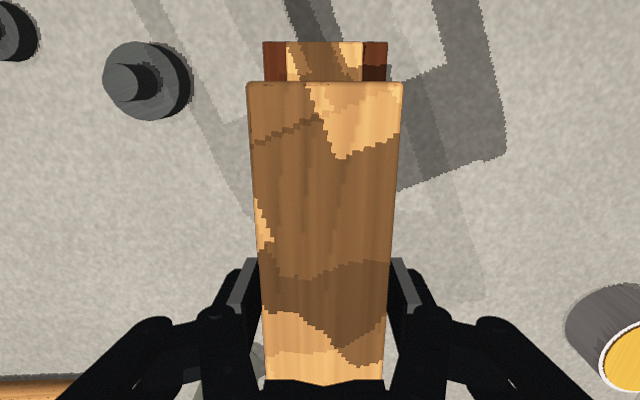

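The wrist view shows the short board gripped square with its end edge at row 82 (columns 247–403). The long board's end behind it is at row 42 (columns 286–362), so the two are in line.

```bash
python3 -c "
from h import *
p,T=wrist();K=p['K']
for z in (182,185):
  a=ray(K,T,(247,82),z);b=ray(K,T,(403,82),z);m=(a+b)/2
  print(z,np.hypot(*(a-b)),'centre',m+80*np.array([.992,.127]))
a=ray(K,T,(286,42),42);b=ray(K,T,(362,42),42);m=(a+b)/2;print('long',np.hypot(*(a-b)),m+110*np.array([.992,.127]))
go(500,344.5,94,97.3)
"
```

```text
182 55.45147125313872 centre [495.36032126 343.66857352]
185 54.1659641553349 centre [495.33045698 343.68529873]
long 54.24852119447947 [499.833122   342.56804433]
pose [498.4 345.1 192.4] yaw 97.4 gap 54.7 -> shift m [-0.0008  0.0016  0.0984] turn 0.1 j6 -66.9 F [ 0.2 -0.4 -1.1]
```

```bash
python3 -m jog '[[0,0.004,0.03,0,0],[0,0.004,0.06,0,0],[0,0.004,0.08,0,0],[0,0.004,0.092,0,0],[0,0.004,0.098,0,0],[0,0.004,0.1,0,0],[0,0.004,0.1,0,0]]'; python3 -m jog '[[0,0,0.001,0,0],[0,0,0.002,0,0],[0,0,0.002,0,0]]'; python3 -m jog '[[0,0,0.001,0,0],[0,0,0.001,0,0]]';python3 -m jog '[[0,0,0.001,0,0],[0,0,0.001,0,0]]'
```

```text
time: 31.05
tool_pos: [504.5, 344.8, 93.5]
tcp_rot: [179.2, 0.6, 97.3]
ft_force: [-0.3, 0.6, -1.2]
finger_gap: 54.9
time: 31.35
tool_pos: [504.8, 345.0, 92.0]
tcp_rot: [179.1, 0.6, 97.3]
ft_force: [-0.1, 0.1, -0.8]
finger_gap: 54.4
time: 31.55
tool_pos: [504.8, 345.1, 91.1]
tcp_rot: [179.1, 0.6, 97.3]
ft_force: [-0.7, 0.1, -0.1]
finger_gap: 54.5
time: 31.75
tool_pos: [504.7, 345.1, 89.9]
tcp_rot: [179.1, 0.6, 97.3]
ft_force: [-0.1, -0.4, -0.6]
finger_gap: 54.4
```

```bash
python3 -m jog '[[0,-0.002,0.001,0,0],[0,-0.002,0.0015,0,0]]'; python3 -m jog '[[0,0,0.001,0,0],[0,0,0.001,0,0]]';python3 -m jog '[[0,0,0.001,0,0],[0,0,0.001,0,0]]'
```

```text
time: 31.95
tool_pos: [502.4, 344.7, 88.1]
tcp_rot: [179.1, 0.6, 97.4]
ft_force: [-0.7, 0.2, -1.4]
finger_gap: 54.8
time: 32.15
tool_pos: [502.2, 344.7, 86.9]
tcp_rot: [179.2, 0.6, 97.4]
ft_force: [0.3, 0.0, -1.1]
finger_gap: 54.5
time: 32.35
tool_pos: [502.5, 344.8, 86.6]
tcp_rot: [179.1, 0.6, 97.4]
ft_force: [-2.2, -1.7, 5.0]
finger_gap: 54.5
```

```bash
python3 -m jog '[[0,0,0,0,100],[0,0,0,0,100],[0,0,0,0,100],[0,0,0,0,100],[0,0,-0.01,0,100],[0,0,-0.04,0,100],[0,0,-0.08,0,100],[0,0,-0.1,0,100]]'; python3 -c "
from h import *
go(438.7,188.8,180,97.4)"
```

```text
time: 33.15
tool_pos: [502.2, 346.4, 191.4]
tcp_rot: [178.9, 0.4, 97.4]
ft_force: [0.3, 0.7, 0.5]
finger_gap: 85.3
pose [502.2 346.4 191.4] yaw 97.4 gap 85.3 -> shift m [-0.1482 -0.0831  0.0114] turn -0.0 j6 -67.0 F [0.3 0.7 0.5]
```

```bash
python3 -m jog '[[-0.037,-0.021,0,0,100],[-0.074,-0.042,0.004,0,100],[-0.111,-0.063,0.008,0,100],[-0.14,-0.078,0.011,0,100],[-0.148,-0.083,0.011,0,100],[-0.148,-0.083,0.011,0,100]]'; python3 -c "
from h import *
go(438.7,188.8,54,97.4)
p,T=wrist(); im=p['image']; cv2.imwrite('pics/w7.png',im[:,:,::-1]); K=p['K']; np.savez('w7',K=K,T=T)
print([(d['uv'],d['conf'],ray(K,T,d['uv'],0).round(1)) for d in r.pinpoint(p,'weight')],[(d['bbox'],d['conf']) for d in r.search_frame(p,'weight')])
"
```

```text
time: 33.75
tool_pos: [439.1, 188.3, 180.8]
tcp_rot: [178.8, 0.4, 97.3]
ft_force: [0.5, 0.3, 0.7]
finger_gap: 85.3
pose [439.1 188.3 180.8] yaw 97.3 gap 85.3 -> shift m [ 0.0006 -0.0004  0.1268] turn -0.1 j6 -79.6 F [0.5 0.3 0.7]
[([327.4, 175.1], 0.81, array([438.4, 188.7])), ([375.5, 20.9], 0.65, array([310.6, 209.6])), ([196.4, 126.0], 0.55, array([409.5,  71.3]))] [([162.3, 100.4, 220.4, 160.7], 0.95), ([322.1, 0.0, 434.0, 76.0], 0.63), ([293.6, 141.6, 364.1, 212.7], 0.62)]
```

View pics/w7.png

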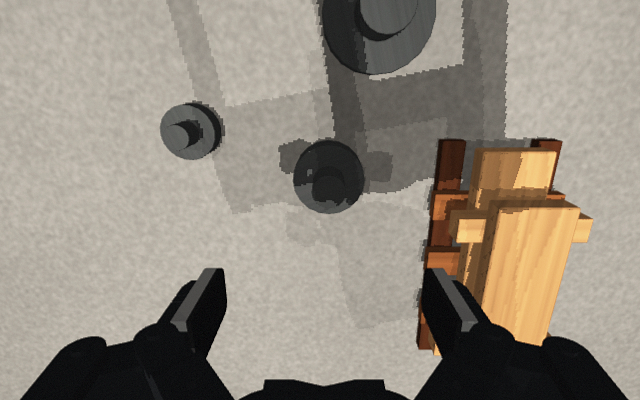

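Three weight look-alikes: small (190,130), middle (328,177) and large (378,20). The middle one is meant. Its disc is about 71 px wide at this height, it sits under the gripper, and it comes out at (438.4,188.7), which matches the top view. I'll descend onto the knob.

```bash
python3 -m jog '[[0,0,0.04,0,100],[0,0,0.08,0,100],[0,0,0.11,0,100],[0,0,0.122,0,100],[0,0,0.127,0,100],[0,0,0.127,0,100]]'; python3 -m jog '[[0,0,0,0,0],[0,0,0,0,0],[0,0,0,0,0],[0,0,0,0,0],[0,0,0,0,0],[0,0,0,0,0],[0,0,0,0,0],[0,0,0,0,0]]' 90
```

```text
time: 34.5
tool_pos: [443.1, 190.0, 54.2]
tcp_rot: [178.8, 0.4, 97.4]
ft_force: [-0.1, -0.6, -0.2]
finger_gap: 85.4
time: 35.3
tool_pos: [443.7, 190.3, 55.4]
tcp_rot: [178.7, 0.4, 97.4]
ft_force: [-3.3, 0.4, 7.9]
finger_gap: 22.4
```

```bash
python3 -m jog '[[0,0,-0.02,0,0],[0,0,-0.05,0,0],[0,0,-0.08,0,0],[0,0,-0.11,0,0],[0,0,-0.14,0,0],[0,0,-0.15,0,0],[0,0,-0.15,0,0]]'; python3 chk.py 80;python3 -c "
from h import *
go(499.6,344,200,97.4)
s=r.sense();print(s['joint_efforts'])"
```

```text
time: 36.0
tool_pos: [440.7, 191.0, 206.1]
tcp_rot: [178.6, 0.3, 97.4]
ft_force: [0.5, 0.0, -7.0]
finger_gap: 22.9
(562.7, 356.8, 80.2, 77.6, 7.2, (176, 178, 29, 33))
pose [439.9 190.7 204.3] yaw 97.4 gap 22.5 -> shift m [0.1443 0.079  0.0043] turn 0.0 j6 -79.6 F [-0.5  0.  -8.1]
[ 3.12129082e-02 -4.48079860e+01 -5.56020284e+01 -8.98652687e-02
 -3.09835270e-02  1.19600108e-05]
```

View pics/chk.png

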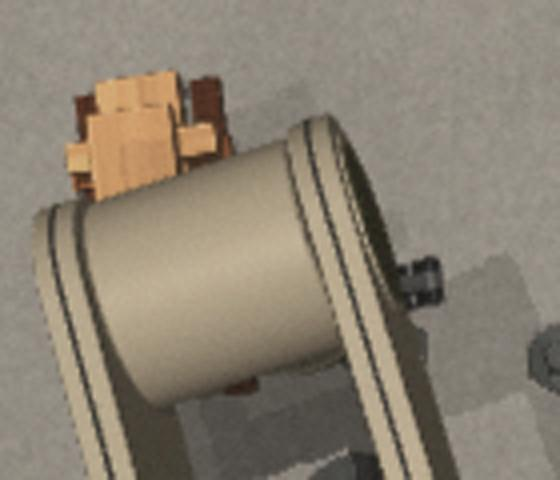

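```bash
python3 -m jog '[[0.03,0.017,0,0,0],[0.065,0.036,0,0,0],[0.1,0.055,0,0,0],[0.13,0.072,0,0,0],[0.144,0.083,0,0,0],[0.144,0.083,0,0,0]]'; python3 -c "
from h import *
p=r.snapshot('top');K,T=p['K'],p['T']
a,b=[ray(K,T,(160+u/4,160+v/4),80) for u,v in[(88,117),(172,102)]]
print(a,b,np.hypot(*(a-b)),'short centre',(a+b)/2-80*np.array([.992,.127]))
go(504,345,145,97.4)
p,T=wrist(); im=p['image']; cv2.imwrite('pics/w8.png',im[:,:,::-1]); K=p['K']; np.savez('w8',K=K,T=T)
"
```

```text
time: 36.65
tool_pos: [502.7, 345.5, 201.2]
tcp_rot: [179.0, 0.4, 97.5]
ft_force: [-0.6, -0.9, -7.9]
finger_gap: 22.3
[575.53012516 378.89137295] [584.51493367 323.53371133] 56.082060266558095 short centre [500.66252941 341.05254214]
pose [502.3 344.2 201.3] yaw 97.5 gap 22.1 -> shift m [0.0006 0.0018 0.0563] turn 0.1 j6 -67.3 F [-0.5 -1.1 -7.7]
```

View pics/w8.png

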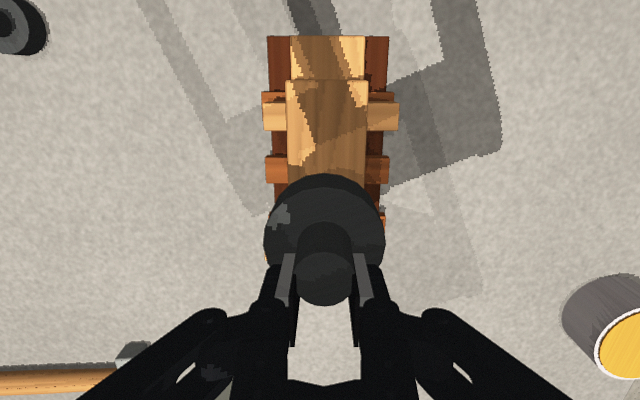

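The weight is held upright, its disc's far rim at row 174 (columns 264–385). The short board's near end is at row 80 (columns 286–368), resting squarely over the stick.

```bash
python3 -c "
from h import *
d=np.load('w8.npz');K,T=d['K'],d['T'];u=np.array([.992,.127])
a=ray(K,T,(286,80),80);b=ray(K,T,(368,80),80);print('short',np.hypot(*(a-b)),(a+b)/2+80*u)
for z in(168,171): print('weight',ray(K,T,(324.5,174),z)+30*u, np.hypot(*(ray(K,T,(264,240),z)-ray(K,T,(385,240),z))))
"
```

```text
short 54.00194384441484 [499.72937357 343.18756093]
weight [489.79189126 340.96461991] 59.305510310797764
weight [488.9736671  340.87389607] 58.13667357083964
```

```bash
python3 -m jog '[[0,0.002,0.02,0,0],[0,0.002,0.04,0,0],[0,0.002,0.053,0,0],[0,0.002,0.058,0,0],[0,0.002,0.06,0,0],[0,0.002,0.06,0,0]]'; python3 -c "
from h import *
go(505.5,344,137,97.4)"
```

```text
time: 37.35
tool_pos: [505.6, 343.3, 142.3]
tcp_rot: [179.0, 0.5, 97.4]
ft_force: [0.5, -0.3, -7.3]
finger_gap: 22.2
pose [505.6 343.3 142.3] yaw 97.4 gap 22.2 -> shift m [0.0007 0.     0.0053] turn 0.0 j6 -67.4 F [ 0.5 -0.3 -7.3]
```

```bash
python3 -m jog '[[0,0,0.001,0,0],[0,0,0.002,0,0],[0,0,0.003,0,0],[0,0,0.004,0,0]]'; python3 -m jog '[[0,0,0.001,0,0],[0,0,0.0015,0,0]]';python3 -m jog '[[0,0,0.001,0,0],[0,0,0.001,0,0]]'
```

```text
time: 37.75
tool_pos: [505.7, 343.4, 138.6]
tcp_rot: [179.0, 0.5, 97.4]
ft_force: [-0.7, 0.2, -7.0]
finger_gap: 22.3
time: 37.95
tool_pos: [505.7, 343.4, 137.0]
tcp_rot: [179.0, 0.5, 97.4]
ft_force: [0.9, -0.5, -7.9]
finger_gap: 22.1
time: 38.15
tool_pos: [505.6, 343.4, 135.7]
tcp_rot: [179.0, 0.5, 97.4]
ft_force: [-0.2, 0.6, -6.8]
finger_gap: 22.2
```

```bash
python3 -m jog '[[0,0,0.001,0,0],[0,0,0.001,0,0]]'; python3 -m jog '[[0,0,0.001,0,0],[0,0,0.001,0,0]]'
```

```text
time: 38.35
tool_pos: [505.8, 343.4, 135.6]
tcp_rot: [179.0, 0.5, 97.4]
ft_force: [-3.5, -1.7, 0.7]
finger_gap: 22.0
time: 38.55
tool_pos: [505.9, 343.5, 135.6]
tcp_rot: [178.9, 0.5, 97.4]
ft_force: [-5.1, -2.2, 2.9]
finger_gap: 22.2
```

Weight is down. I'll release, rise, swing clear and check.

```bash
python3 -m jog '[[0,0,0,0,40],[0,0,0,0,60],[0,0,0,0,80],[0,0,0,0,100],[0,0,0,0,100],[0,0,-0.02,0,100],[0,0,-0.06,0,100],[0,0,-0.1,0,100]]'; python3 -m jog '[[-0.04,0,-0.02,0,100],[-0.085,0,-0.02,0,100],[-0.13,0,-0.02,0,100],[-0.175,0,-0.02,0,100],[-0.22,0,-0.02,0,100],[-0.265,0,-0.02,0,100],[-0.31,0,-0.02,0,100],[-0.31,0,-0.02,0,100]]'; python3 chk.py 80; python3 -c "
from h import *
p=r.snapshot('scene'); cv2.imwrite('pics/sc.png',cv2.resize(p['image'][90:190,280:440,::-1],None,fx=4,fy=4,interpolation=cv2.INTER_CUBIC))
a=cv2.imread('pics/chk.png');b=cv2.imread('pics/sc.png');a=cv2.resize(a,(467,400));b=b[:,150:480]
cv2.imwrite('pics/end.png',np.hstack([a,b]))"
```

```text
time: 39.35
tool_pos: [503.3, 343.7, 235.5]
tcp_rot: [179.1, 0.5, 97.4]
ft_force: [1.8, 0.3, 1.2]
finger_gap: 85.7
time: 40.15
tool_pos: [543.5, 31.3, 258.6]
tcp_rot: [179.0, 0.6, 97.1]
ft_force: [-0.3, -0.1, -0.2]
finger_gap: 85.5
(413.3, 324.8, 53.9, 42.9, -82.3, (192, 241, 21, 20))
(457.8, 345.8, 76.7, 75.3, 87.9, (179, 219, 30, 30))
(563.7, 345.4, 97.7, 82.6, 88.9, (176, 178, 38, 32))
```

View pics/end.png

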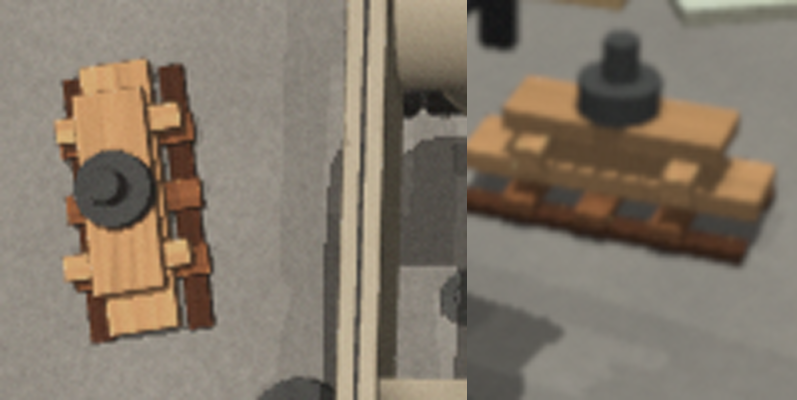

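The stack stands in order and flat. In the top crop the disc is centred at (114,189), and the short board's corners are near (73,97), (142,86), (95,293) and (164,283). A numeric check follows.

```bash
python3 -c "
from h import *
p=r.snapshot('top');K,T=p['K'],p['T'];f=3.336
f_=lambda u,v,z:ray(K,T,(160+u/f,160+v/f),z)
c=[f_(u,v,80) for u,v in[(73,97),(142,86),(95,293),(164,283)]]
print('short',np.mean(c,0),'disc',f_(114,189,105))
print('long ends',[f_(u,v,42).round(1) for u,v in[(79,70),(149,60),(109,336),(178,326)]], 'tape',[ray(K,T,d['uv'],18) for d in r.pinpoint(p,'tape')][:1])
print('weight',[(d['uv'],d['conf'],ray(K,T,d['uv'],80).round(1)) for d in r.pinpoint(p,'weight')])
print(r.sense()['ft_force'],r.sense()['time'])
"
```

```text
short [502.19533761 342.20114624] disc [499.69562416 339.4643288 ]
long ends [array([604.2, 385.1]), array([611.4, 328.1]), array([388.2, 357.4]), array([395.2, 302.3])] tape [array([ 467.11207885, -181.45178849])]
weight [([251.9, 283.9], 0.87, array([325.6, 194.4])), ([299.3, 250.2], 0.64, array([409.7,  71.3])), ([194.7, 219.6], 0.55, array([494.5, 344.2]))]
[0.42472924 0.6014348  0.2003782 ] 40.4
```

```bash
python3 -c "
from bench import r
print(r.hand_in())"
```

```text
the job is handed in; nothing more can be done
None
```

I built the stack on the pallet in the order asked and handed it in at about 40 s. The order was long board, two sticks over the end slats, short board, then the middle-sized steel weight on top.

My last checks, measured by camera against the limits:

| Part | Offset | Limit |
|---|---|---|
| Long board | about 2 mm from the pallet centre | 15 mm |
| Sticks, along the pallet | 2–3 mm from the slat lines | 14 mm |
| Sticks, across the pallet | up to 5 mm | 20 mm |
| Short board | about 4 mm from the pallet centre | 15 mm |
| Weight | 4–8 mm from the short board's centre | 18 mm |

- **Stability:** In the last pictures everything lies flat, the weight stands upright, and the arm is clear of the stack.
- **Where measurements disagreed:** The wrist camera read 2–4 mm short of the top camera. The weight was gripped 4–6 mm off the knob's centre, and I allowed for that when placing it. The two last estimates of the weight's position differ by about 7 mm, but both are within the limit.
- **Things to leave alone:** The tape measure's detected position changed by about 6 mm between the first and last picture. That could be detector scatter, and nothing came near it. I did not re-measure the glue bottle and hammer at the end; no move was planned close to either.

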